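Slide the index key along the chart-table rail into its slot

ROBOT

A 6-joint arm with a two-finger parallel gripper is mounted at the origin on the work surface. World frame = base frame: x ahead of the robot, y to its left, z up, the work surface at z = 0. Lengths are in m, angles in rad, forces in N, time in s.
With the tool pointing down it reaches from about 0.35 to 0.775 m from the base axis. Payload 5.5 kg.
Tool frame: the origin (TCP) lies on the centre line of the jaws, within the pads' length; the fingertips stand arm.finger_overhang ahead of it and the grasp point (between the pads) lies 6 mm ahead of it (arm.finger_overhang is the distance from the TCP to the fingertips, in m); z points along the fingers, x is the direction in which the jaws open and shut, and the axes are right-handed (so a half turn about z gives the same grasp; the last joint's range is limited). The gripper opens to 85 mm and grips with 20 to 120 N. Pads are 22 mm wide; open, the fingers measure 114 mm over their backs; the gripper's body (76 mm by 85 mm) begins 54 mm behind the grasp point. The pads swing forward as they close: fully open they stand 13 mm farther back than shut.
Start: joints at [-1.449, 0.313, 0.046, 1.304, 0, 1.431], TCP at [0.149, -0.555, 0.22] pointing down, gripper open.
Joint ranges: [-2.76, 2.76], [-0.86, 1.69], [-1.03, 1.26], [-2.2, 2.34], [-1.47, 1.5], [-3.14, 3.14]. Speed limits (rad/s): [2.57, 2.57, 3.14, 3.14, 3.14, 3.14].

INTERFACE

Orientations are given as a unit quaternion [x, y, z, w].
In Python, from station import arm gives the robot as it stands.
- The arm moves only by the tool step_arm, never from a script. Its argument "series" is text: rows parted by semicolons, each of 5 numbers parted by spaces: the shift along the world's x, y, z in cm, then the turn about the world's z in degrees, then the gripper command: -1 is shut, 1 is fully open, values between are in proportion. A call has exactly 8 rows; each row is the pose to reach, as a shift and turn from the pose measured when the call began; what a row does not reach only later rows make up. A row lasts 1/10 s, in which the tool goes at most 50 mm and 8.59 degrees, less where a joint would pass 70% of its speed; a pose out of reach is approached as far as the arm can. A call with a gripper value outside its range is refused whole. The fingers move at their own pace and stop on an object; the grip force is fixed at half the most. Time passes only in rows, so rows that repeat a pose let the fingers close, or fill a call up. It gives the time, the measured TCP pose, the force and the opening at its end, in the units of the state.
- arm.read_state(): the state, without advancing time (a new reading comes with each control period).
- arm.grab_frame(name): name is "scene" or "top"; returns a dict with "pixels" (400x640x3 uint8, blue, green, red), "vfov" (degrees; the focal length in pixels is half the picture's height over the tangent of half this angle, whatever the lens; pixels are square), "cx", "cy" (the principal point, pixels), "eye" and "attitude" of the camera in the world. Camera axes: x right, y down, z forward; pixel columns grow to the right and rows downward; lengths in m; the calibration is good to about 2 mm. A picture is of the moment at which its call begins. There is no depth.
- arm.close_job(): hands the job in, once; it reports no verdict.
Trained networks look in the newest picture that a camera, given by its name, has taken for a name from the list of things; names that differ only in an ending like _2 or _b are one class to them, and where a whole thing is asked for, a point or a joint stands for the part that bears it (a point fixed in the world has none). Each returns a list of dicts, best first, with "confidence" (0 to 1); they miss things now and then, are a little off and sometimes report something else, mostly with a low value. They report only what shows in the picture. A call takes as long as a camera call. They do not tell look-alikes from the thing itself.
- arm.look_for(label, camera): "position" ([x, y, z] in m, in world coordinates, good to about 4 mm: the middle of the surface that is visible of it).
The state is a dict: "time": time; "joint_pos": joint angles; "qd": joint speeds; "tau": joint torques, N m; "ee_pos": TCP position; "tool_rot": TCP orientation; "ft_force": force on the tool from outside, world axes, zero at the start; "ft_torque": the same for the moment, N m; "opening": finger opening in m.
Only numpy, scipy, OpenCV 4.12 (cv2) and the standard library are available. Lean on these libraries where they do the work, as an engineer would, in place of code of your own. Each camera call takes 0.05 s, during which the arm holds its last target.

TASK

Grip the tall flat index key that stands on the metal rail on the chart table and slide it along the rail, without lifting it and with its foot pressed lightly on the rail's top face, past the narrow groove until it drops into the wide cross slot in the middle. Stop there and let go, leaving it standing upright in the slot, fully home on the slot's floor. Leave the round chart weight at the other end of the rail where it stands.

Things in the scene. Friction and masses are not known exactly. Their poses are not given: they have to be found in the camera images.
- key: Index key, loose, 0.15 to 0.3 kg: upright flat block 94 mm tall. Steel foot 44 mm (its x, across the rail) by 18 mm (its y, along it), up to 43 mm; above that a black plastic grip 40 (x) by 22 mm (y). Origin: centre of its underside; z up. Starts standing on the rail's top face 95 to 135 mm from the slot's middle, towards either end, up to 6 degrees off square, 5 mm off the centre line.
- rail: Index rail, fixed: aluminium bar on a dark steel base, top face 70 mm wide (its x), 360 mm long (its y), 28 mm above the table; base 86 by 372 mm, 12 mm high. Origin: centre of its underside, on the table; z up. A wide cross slot in the middle of its length; 65 mm to either side of that a narrow groove (6 mm wide, 5 mm deep, too narrow for the key).
- slot (a point): Middle of the floor of the wide cross slot, 12 mm above the table; axes as the rail's. The slot is 34 mm wide along the rail (y), 16 mm deep below the rail's top face, with upright walls, open at both sides of the rail (x). The key, 18 mm thick, has 8 mm of play on each side.
- weight: Round steel chart weight, loose, 46 mm across, 54 mm tall, with a knob 28 mm across on top. It stands on the rail's top face on the other side of the slot from the key, 95 to 135 mm from the slot. Origin: centre of its underside. Not to be moved.
Mind the look-alikes: they are no part of the job. What is shaped like the key but blue or purple is not meant.

How it is judged:
On the way, in this order (a step that is already met when the one before it is completed fails the run):
1. the key, gripped, has been slid at least 20 mm with its foot pressing on the rail's top face, still more than 28 mm short of the slot's middle (contact force between the fingers and key above 0.5 N and contact force between key and rail above 0.1 N and distance of key from where it was at the start of the episode above 0.02 m and horizontal distance between key and slot above 0.028 m and z of key in the frame of rail above 0.024 m), for 0.05 s.
2. the key has gone at least 10 mm down into the wide slot (z of key in the frame of slot below 0.006 m and horizontal distance between key and slot below 0.025 m), for 0.05 s.
At the end, for the whole second after the job is handed in: The key stands in the wide slot, its underside within 4 mm of the slot's floor and within 22 mm of the slot's middle horizontally, upright within 10 degrees and at rest, released; the round weight still stands within 20 mm of where it was (z of key in the frame of slot between -0.004 and 0.004 m and horizontal distance between key and slot below 0.022 m and angle between each of key, weight's own z axis and vertical below 0.17 rad and linear speed of key below 0.02 m/s and distance of weight from where it was at the start of the episode below 0.02 m); the robot touches nothing.
It fails at once if the key is lifted more than 15 mm above the rail's top face (z of key in the frame of rail above 0.043 m).
It fails at once if the round weight is pushed more than 20 mm or tipped over (distance of weight from where it was at the start of the episode above 0.02 m or angle between weight's own z axis and vertical above 0.5 rad).
It also fails if it takes over 38 s, if anything falls off the work surface, if the arm or the gripper's body presses on something with over 40 N, if the wrist force passes 120 N, or if a joint passes its speed limit or range.

## Working session

There is one attempt and no reset: what is moved stays moved. The work goes in short steps, Python scripts to look and compute and a tool call to move; the robot and the scene stay as the last step left them, time stands still between calls to the robot, and variables do not carry over. Pictures are saved under pics/ and viewed, and the job is handed in when it is done.

Besides the shell and the picture viewer there is one more tool, called after "Call:" as name(argument=value, ...), one argument or row to a line, values as JSON. step_arm: Moves the arm, as the interface text tells. Its arguments: {"type":"object","properties":{"series":{"type":"string"}},"required":["series"]}

```bash
mkdir -p pics; ls; python3 - <<'E'
from station import arm
import cv2
s=arm.read_state();print(s['time'],s['ee_pos'],s['tool_rot'],s['opening'],arm.finger_overhang)
for n in ('scene','top'):
    f=arm.grab_frame(n);cv2.imwrite(f'pics/{n}0.png',f['pixels']);print({k:v for k,v in f.items() if k!='pixels'})
    for l in ('key','rail','weight'):
        print(n,l,arm.look_for(l,n))
E
```

```text
pics
0.0 [ 0.14872825 -0.55487938  0.21879764] [ 7.93334658e-01 -6.08785077e-01 -6.46931612e-04 -6.57427664e-04] 0.08545562099735673 0.025
{'vfov': 49.15356713510587, 'cx': 321.29813933953875, 'cy': 190.35784603784572, 'eye': array([0.95868429, 0.07772505, 0.61058354]), 'attitude': array([ 0.56894108,  0.73697042, -0.28346343, -0.22984587])}
scene key [{'position': [0.4437, -0.2312, 0.0617], 'confidence': 0.84}, {'position': [0.3744, -0.1294, 0.0596], 'confidence': 0.79}, {'position': [0.5359, -0.2304, 0.062], 'confidence': 0.57}, {'position': [0.5251, -0.0909, 0.0983], 'confidence': 0.55}]
scene rail [{'position': [0.5481, 0.0342, 0.0268], 'confidence': 0.77}]
scene weight [{'position': [0.5619, 0.1336, 0.0519], 'confidence': 0.91}]
{'vfov': 46.897303990865254, 'cx': 316.54081122618305, 'cy': 202.48960929013384, 'eye': array([ 0.44713242, -0.00989898,  0.73802935]), 'attitude': array([-0.7049765 ,  0.70786489, -0.0360389 ,  0.02523161])}
top key [{'position': [0.4352, -0.2257, 0.0929], 'confidence': 0.95}, {'position': [0.5124, -0.095, 0.1197], 'confidence': 0.73}, {'position': [0.525, -0.2329, 0.0912], 'confidence': 0.71}, {'position': [0.3623, -0.1278, 0.0956], 'confidence': 0.61}]
top rail [{'position': [0.5282, 0.0142, 0.0267], 'confidence': 0.82}]
top weight []
```

View pics/scene0.png

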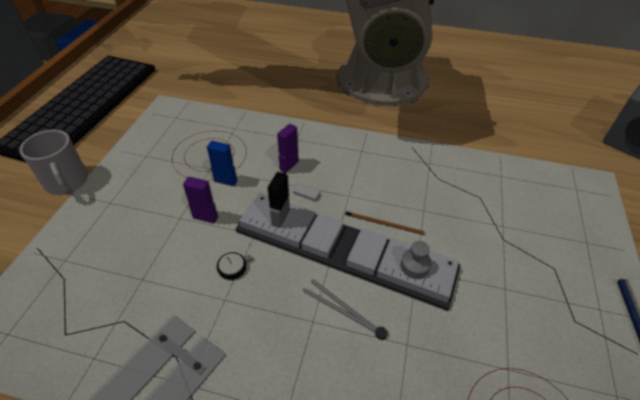

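View pics/top0.png

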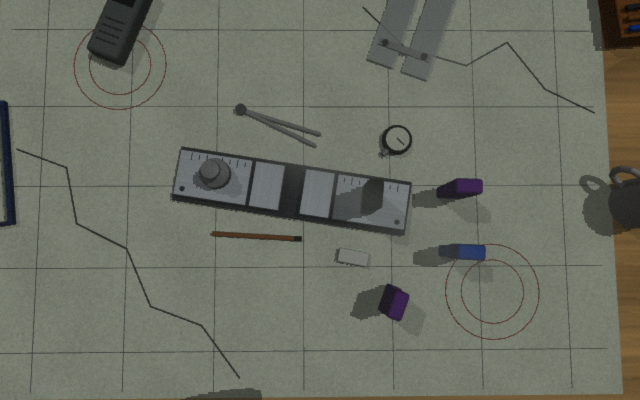

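Four key-shaped things show in the scene view: blue (222,163), purple (288,148), purple (200,200), and a black-gripped, steel-footed one on the rail (278,200). Only the last fits the description (black, on the rail). The weight is at (417,262). I'll confirm it in enlarged crops and measure.

```bash
python3 - <<'E'
import cv2,numpy as np
t=cv2.imread('pics/top0.png')[135:245,160:425];s=cv2.imread('pics/scene0.png')[160:310,225:470]
g=lambda a:np.clip(a.astype(float)*1.6,0,255).astype('uint8')
cv2.imwrite('pics/topc.png',cv2.resize(g(t),None,fx=3,fy=3,interpolation=cv2.INTER_CUBIC))
cv2.imwrite('pics/scenec.png',cv2.resize(g(s),None,fx=3,fy=3,interpolation=cv2.INTER_CUBIC))
E
```

```text
(no output)
```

View pics/topc.png

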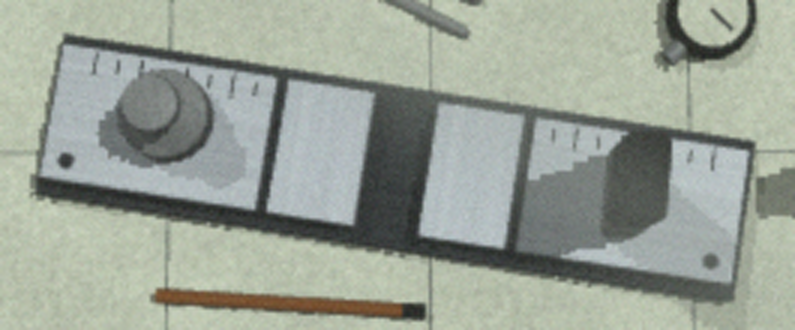

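View pics/scenec.png

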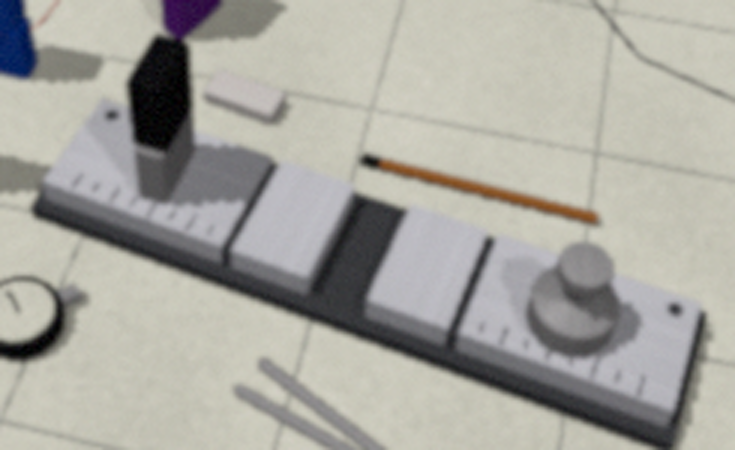

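```bash
cat > h.py <<'E'
import numpy as np,cv2
from scipy.spatial.transform import Rotation as R
from scipy.optimize import minimize,least_squares
C={'scene':dict(vfov=49.15356713510587,cx=321.29813933953875,cy=190.35784603784572,eye=[0.95868429,0.07772505,0.61058354],q=[0.56894108,0.73697042,-0.28346343,-0.22984587]),
'top':dict(vfov=46.897303990865254,cx=316.54081122618305,cy=202.48960929013384,eye=[0.44713242,-0.00989898,0.73802935],q=[-0.7049765,0.70786489,-0.0360389,0.02523161])}
def proj(P,n):
    c=C[n];f=200/np.tan(np.radians(c['vfov']/2))
    p=(np.atleast_2d(P)-c['eye'])@R.from_quat(c['q']).as_matrix()
    return np.c_[c['cx']+f*p[:,0]/p[:,2],c['cy']+f*p[:,1]/p[:,2]]
def ray(uv,n,z):
    c=C[n];f=200/np.tan(np.radians(c['vfov']/2));uv=np.atleast_2d(uv)
    d=np.c_[(uv[:,0]-c['cx'])/f,(uv[:,1]-c['cy'])/f,np.ones(len(uv))]@R.from_quat(c['q']).as_matrix().T
    return np.array(c['eye'])+d*((z-c['eye'][2])/d[:,2])[:,None]
def box(x,y,yaw,sx,sy,z0,z1):
    r=R.from_euler('z',yaw).as_matrix()
    return np.array([[x,y,0]+r@[i*sx/2,j*sy/2,z] for z in (z0,z1) for i,j in ((-1,-1),(1,-1),(1,1),(-1,1))])
E
cat > fit.py <<'E'
from h import *
# rail local (x across,y along). top crop points
tc=np.array([[65,42],[752,147],[40,180],[733,287],[374,93],[356,226],[437,103],[418,237],[281,80],[264,210],[529,117],[511,250]])/3+[160,135]
W=ray(tc,'top',0.028)[:,:2]
# left in image = +y
L=np.array([[1,180],[1,-180],[-1,180],[-1,-180],[1,17],[-1,17],[1,-17],[-1,-17],[1,65],[-1,65],[1,-65],[-1,-65]],float);L[:,0]*=35;L/=1000
def res(p):
    c,s=np.cos(p[2]),np.sin(p[2]);return (L@np.array([[c,s],[-s,c]])+p[:2]-W).ravel()
r=least_squares(res,[.53,.015,0.1]);print('rail top',r.x,np.degrees(r.x[2]));print(np.round(r.fun.reshape(-1,2)*1000,1).tolist())
sc=np.array([[353,195],[309,290],[403,210],[368,305],[271,165],[230,262],[493,240],[456,343]])/3+[225,160]
L2=np.array([[-35,-17],[35,-17],[-35,17],[35,17],[-35,-65],[35,-65],[-35,65],[35,65]])/1000
W2=ray(sc,'scene',0.028)[:,:2]
def res2(p):
    c,s=np.cos(p[2]),np.sin(p[2]);return (L2@np.array([[c,s],[-s,c]])+p[:2]-W2).ravel()
r2=least_squares(res2,[.53,.015,0.1]);print('rail scene',r2.x,np.degrees(r2.x[2]));print(np.round(r2.fun.reshape(-1,2)*1000,1).tolist())
img=cv2.imread('pics/scene0.png').max(2);roi=np.zeros_like(img)
roi[165:215,262:295]=1;roi[200:,:]*=1
m=((img<45)&(roi>0)).astype('uint8');n,lab,st,_=cv2.connectedComponentsWithStats(m);k=1+st[1:,4].argmax();ms=(lab==k)
print('black comp',st[k])
SS=4
def mask(p,n,parts):
    out=np.zeros((400*SS,640*SS),'uint8')
    for b in parts:
        h=cv2.convexHull(proj(box(*p,*b),n).astype(np.float32))
        cv2.fillConvexPoly(out,np.round((h+.5)*SS).astype(np.int32),1)
    return cv2.resize(out.astype(np.float32),(640,400),interpolation=cv2.INTER_AREA)
G=(.040,.022,.071,.122);F=(.044,.018,.028,.071)
def cs(p): return np.abs(mask(p,'scene',[G])-ms).sum()
best=None
for y0 in np.radians([2,8,14]):
    q=minimize(cs,[.51,-.095,y0],method='Nelder-Mead',options=dict(initial_simplex=np.array([[.51,-.095,y0],[.525,-.095,y0],[.51,-.08,y0],[.51,-.095,y0+.1]]),xatol=1e-4,fatol=.05))
    print(q.x,np.degrees(q.x[2]),q.fun)
    if best is None or q.fun<best.fun:best=q
p=best.x
for n in ('scene','top'):
    im=cv2.imread(f'pics/{n}0.png');x0,y0,w,h=(225,160,245,150) if n=='scene' else (160,135,265,110)
    c=cv2.resize(np.clip(im[y0:y0+h,x0:x0+w]*1.6,0,255).astype('uint8'),None,fx=3,fy=3)
    for b,col in ((G,(0,0,255)),(F,(0,255,0))):
        q=(proj(box(*p,*b),n)+.5-[x0,y0])*3
        for a in ([0,1,2,3],[4,5,6,7]): cv2.polylines(c,[q[a].astype(np.int32)],True,col,1)
    for rx,col in ((r.x,(255,0,0)),(r2.x,(0,200,255))):
        q=(proj(box(*rx,.07,.034,.028,.028),n)[:4]+.5-[x0,y0])*3;cv2.polylines(c,[q.astype(np.int32)],True,col,1)
        q=(proj(box(*rx,.07,.36,.028,.028),n)[:4]+.5-[x0,y0])*3;cv2.polylines(c,[q.astype(np.int32)],True,col,1)
    cv2.imwrite(f'pics/ov_{n}.png',c)
E
python3 fit.py
```

```text
rail top [ 0.52884557  0.0166032  -0.15536647] -8.901843249651797
[[-1.7, 0.6], [-1.6, 0.9], [1.0, 0.1], [1.7, 0.3], [0.1, -0.4], [0.0, 1.3], [0.2, -1.4], [0.5, -0.5], [0.6, -1.1], [-1.0, 1.4], [0.2, -1.1], [-0.0, -0.1]]
rail scene [ 0.53731162  0.0198842  -0.12859732] -7.368083761506975
[[-1.1, -0.8], [-0.4, -1.0], [0.1, 3.6], [2.8, 0.5], [1.9, 1.9], [0.0, -3.1], [-1.3, -0.6], [-2.0, -0.6]]
black comp [268 172  21  43 671]
[ 0.51783152 -0.09606682  0.14581638] 8.354663417013066 116.1875
[ 0.51821879 -0.09612399  0.1719677 ] 9.85302322719087 119.0
[ 0.51878485 -0.09559763  0.13992533] 8.01713096481868 119.5
```

```bash
sed -i 's/radians(\[2,8,14\])/radians([-2,-8,-14])/; s/img<45/img<30/' fit.py; python3 fit.py
```

```text
rail top [ 0.52884557  0.0166032  -0.15536647] -8.901843249651797
[[-1.7, 0.6], [-1.6, 0.9], [1.0, 0.1], [1.7, 0.3], [0.1, -0.4], [0.0, 1.3], [0.2, -1.4], [0.5, -0.5], [0.6, -1.1], [-1.0, 1.4], [0.2, -1.1], [-0.0, -0.1]]
rail scene [ 0.53731162  0.0198842  -0.12859732] -7.368083761506975
[[-1.1, -0.8], [-0.4, -1.0], [0.1, 3.6], [2.8, 0.5], [1.9, 1.9], [0.0, -3.1], [-1.3, -0.6], [-2.0, -0.6]]
black comp [269 173  19  37 562]
[ 0.51462793 -0.0978469   0.16778795] 9.613541169926656 123.4375
[ 0.51256647 -0.09848553  0.16539365] 9.47635815380113 124.9375
[ 0.51610101 -0.09746479  0.17325465] 9.926760462599853 123.3125
```

View pics/ov_scene.png

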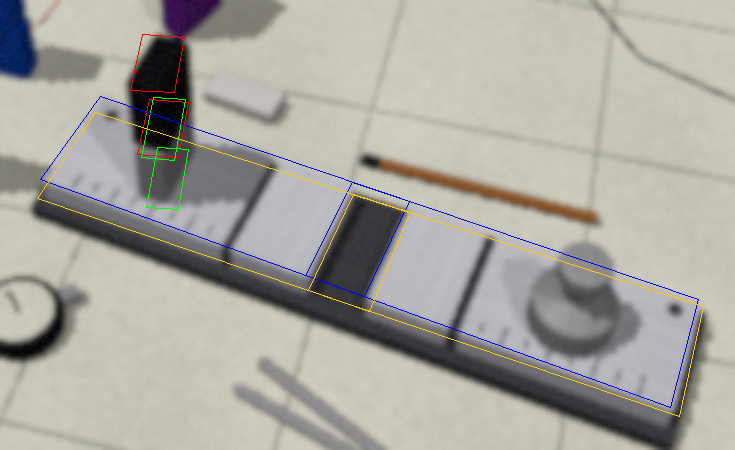

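View pics/ov_top.png

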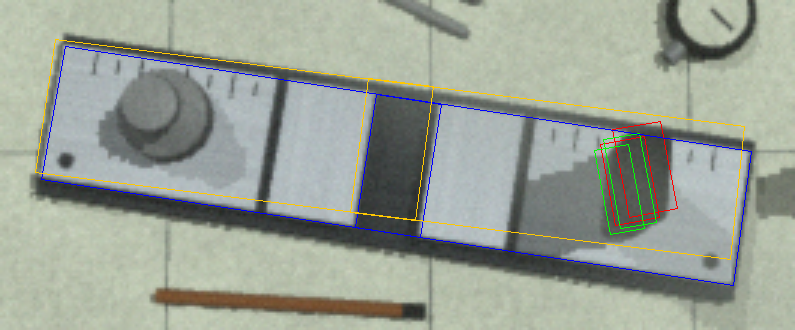

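```bash
python3 - <<'E'
import cv2,numpy as np
s=cv2.imread('pics/scene0.png')
g=lambda a:np.clip(a.astype(float)*1.8,0,255).astype('uint8')
for i,(x0,y0,w,h) in enumerate([(230,165,130,100),(330,210,140,100)]):
    c=cv2.resize(g(s[y0:y0+h,x0:x0+w]),None,fx=5.5,fy=5.5,interpolation=cv2.INTER_CUBIC)
    for k in range(0,w,10): cv2.line(c,(int(k*5.5),0),(int(k*5.5),6 if k%50 else 14),(0,0,255),1)
    for k in range(0,h,10): cv2.line(c,(0,int(k*5.5)),(6 if k%50 else 14,int(k*5.5)),(0,0,255),1)
    cv2.imwrite(f'pics/sz{i}.png',c)
E
```

```text
(no output)
```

View pics/sz0.png

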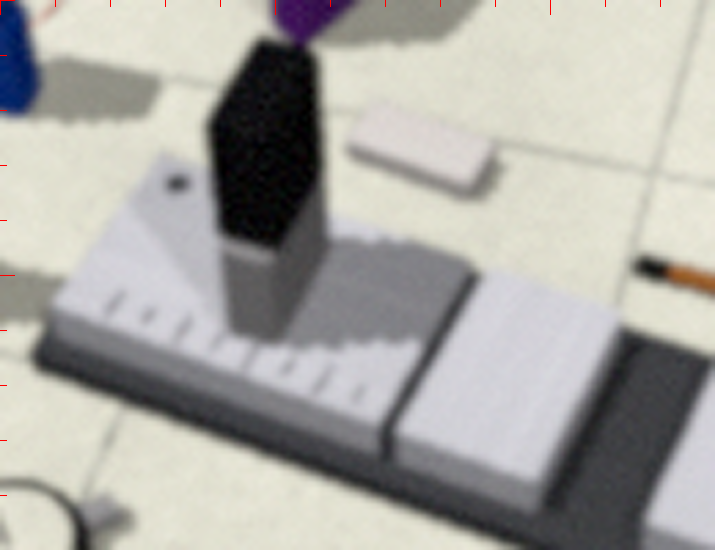

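View pics/sz1.png

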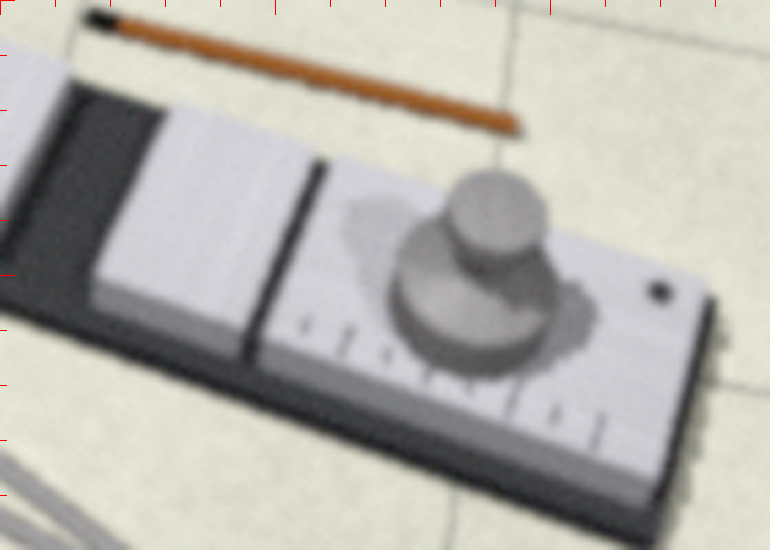

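```bash
cat > fit2.py <<'E'
from h import *
cv=lambda a,o:(np.array(a,float)+.5)/5.5-.5+o
S=np.r_[cv([[165,152],[52,305],[478,273],[391,428],[622,325],[548,480]],[230,165]),cv([[165,105],[95,272],[320,162],[255,340],[712,285],[655,480]],[330,210])]
LS=np.array([[x*35,y,28] for y in(-180,-65,-17,17,65,180) for x in(-1,1)])/1000
T=np.array([[65,42],[752,147],[40,180],[733,287],[374,93],[356,226],[437,103],[418,237],[281,80],[264,210],[529,117],[511,250]])/3+[160,135]-.33
LT=np.array([[x*35,y,28] for y in(180,-180) for x in (1,)]+[[-35,180,28],[-35,-180,28]]+[[x*35,y,28] for y in(17,-17,65,-65) for x in(1,-1)])/1000
KS=cv([[262,38],[318,58],[210,122],[220,237],[276,249],[325,176],[232,331],[279,341]],[230,165])
KL=np.array([[-20,-11,94],[-20,11,94],[20,-11,94],[20,-11,43],[20,11,43],[-20,11,43],[22,-9,0],[22,9,0]])/1000
def tw(L,p,z=0):
    return L@R.from_euler('z',p[2]).as_matrix().T+[p[0],p[1],z]
for name,obs in (('top',[(T,LT)]),('scene',[(S,LS)])):
    fu=lambda p:(proj(tw(obs[0][1],p),name)-obs[0][0]).ravel()
    r=least_squares(fu,[.53,.016,-.15]);print(name,r.x,np.degrees(r.x[2]),np.abs(r.fun).max());print(np.round(r.fun.reshape(-1,2),1).tolist())
    if name=='scene': rs=r.x
    else: rt=r.x
fu=lambda p:(proj(tw(KL,p,.028),'scene')-KS).ravel()
k=least_squares(fu,[.52,-.1,-.1]);print('key scene',k.x,np.degrees(k.x[2]));print(np.round(k.fun.reshape(-1,2),1).tolist())
d=R.from_euler('z',-rs[2]).as_matrix()[:2,:2]@(k.x[:2]-rs[:2]);print('key in rail frame (scene)',d,np.degrees(k.x[2]-rs[2]))
# joint with scene camera small rot
def J(p):
    out=[(proj(tw(LT,p),'top')-T).ravel()]
    q0,e0=C['scene']['q'],C['scene']['eye']
    C['scene']['q']=(R.from_rotvec(p[3:6])*R.from_quat(q0)).as_quat();C['scene']['eye']=np.array(e0)+p[6:9]
    out.append((proj(tw(LS,p),'scene')-S).ravel());C['scene']['q'],C['scene']['eye']=q0,e0
    return np.concatenate(out+[p[3:6]/.004,p[6:9]/.002])
E
python3 fit2.py
```

```text
top [ 0.52935554  0.01710846 -0.15541023] -8.904350553963246 1.097147513619177
[[-0.4, 1.1], [-0.5, 1.0], [-0.1, -0.6], [-0.2, -1.1], [0.3, -0.1], [-0.8, -0.0], [0.9, -0.1], [0.3, -0.4], [0.7, -0.4], [-0.9, 0.6], [0.7, -0.1], [0.1, 0.0]]
scene [ 0.53179752  0.0186507  -0.1591227 ] -9.117058941073457 2.2202343674275653
[[-0.8, 0.6], [-0.3, 0.4], [0.8, -1.3], [-0.7, 0.6], [0.3, -1.9], [-2.2, 1.1], [2.2, -0.4], [-0.0, 1.2], [1.3, -1.4], [-0.4, -0.6], [-0.6, 0.1], [0.4, 1.0]]
key scene [ 0.51389753 -0.09731612 -0.09454563] -5.417065532833201
[[-0.8, -2.1], [1.8, -2.3], [-1.9, -0.2], [-1.3, 0.5], [1.1, 2.0], [1.7, -2.0], [-1.0, 1.2], [0.3, 2.3]]
key in rail frame (scene) [ 0.00070133 -0.11733807] 3.6999934082402572
```

Sizes and the two cameras agree to about 2.5 mm: rail middle ≈ (0.530, 0.0175) at -9.0°. The black key on the rail is ≈ (0.513, -0.098), yaw ≈ -5.4°, 117 mm from the slot. I'll start the approach and find the wrist turn's direction.

Call:
step_arm(
  series="2 3 0 -2 1;4 6 0 -4 1;6 9 0 -6 1;8 12 0 -8 1;10 15 0 -10 1;12 18 0 -10 1;14 20 0 -10 1;15 21 0 -10 1",
)

```text
time: 1.2
ee_pos: [0.2999, -0.3435, 0.2199]
tool_rot: [0.738, -0.675, 0.0, -0.0]
ft_force: [0.1, -0.2, -0.3]
opening: 0.0852
```

```bash
python3 - <<'E'
from station import arm
s=arm.read_state();print(s['time'],s['joint_pos'],s['ee_pos'],s['tool_rot'])
from h import *
print(R.from_quat(s['tool_rot']).as_matrix().round(4))
p=[.5127,-.0985,np.radians(-5.4)]
im=cv2.imread('pics/top0.png');x0,y0,w,h=330,150,70,80
c=cv2.resize(np.clip(im[y0:y0+h,x0:x0+w]*2.5,0,255).astype('uint8'),None,fx=7,fy=7,interpolation=cv2.INTER_CUBIC)
for b,col in (((.040,.022,.071,.122),(0,0,255)),((.044,.018,.028,.071),(0,255,0))):
    q=(proj(box(*p,*b),'top')+.5-[x0,y0])*7
    for a in ([0,1,2,3],[4,5,6,7]): cv2.polylines(c,[q[a].astype(np.int32)],True,col,1)
cv2.imwrite('pics/ovk.png',c)
E
```

```text
1.2 [-1.02975433e+00  8.28561870e-02 -2.41292522e-01  1.24650512e+00
  5.30495992e-04  2.02250692e+00] [ 0.29989122 -0.34346211  0.21989921] [ 7.37974453e-01 -6.74828594e-01  1.43891281e-04 -2.33939947e-04]
[[ 8.92e-02 -9.96e-01  5.00e-04]
 [-9.96e-01 -8.92e-02  2.00e-04]
 [-1.00e-04 -5.00e-04 -1.00e+00]]
```

View pics/ovk.png

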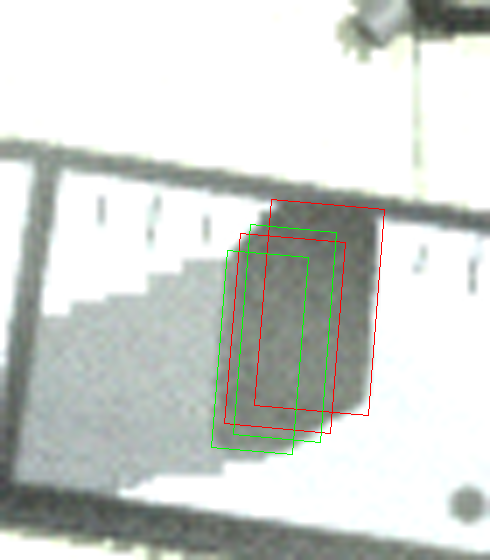

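Call:
step_arm(
  series="2 2 0 8 1;4 4 0 16 1;6 6 0 24 1;8 9 0 32 1;10 12 0 40 1;12 14 0 48 1;14 16 0 56 1;16 18 0 64 1",
)

```text
time: 2.0
ee_pos: [0.4607, -0.1624, 0.2201]
tool_rot: [0.984, -0.178, 0.0, -0.0]
ft_force: [0.4, -0.8, 0.0]
opening: 0.0855
```

Call:
step_arm(
  series="1 1 0 8 1;2 2 0 16 1;3 3 0 24 1;4 4 0 32 1;5 5 0 40 1;5 6 0 48 1;5 6 0 56 1;5 6 0 64 1",
)

```text
time: 2.8
ee_pos: [0.5108, -0.102, 0.2201]
tool_rot: [0.928, 0.373, 0.0, -0.0]
ft_force: [-0.6, -1.0, -0.2]
opening: 0.0852
```

Call:
step_arm(
  series="0 0 0 8 1;0 0 0 16 1;0 0 0 24 1;0 0 0 32 1;0 0 0 40 1;0 0 0 42 1;0 0 0 42 1;0 0 0 42 1",
)

```text
time: 3.6
ee_pos: [0.5107, -0.102, 0.2202]
tool_rot: [0.733, 0.681, 0.0, -0.0]
ft_force: [-0.4, 0.7, 1.0]
opening: 0.0853
```

```bash
python3 - <<'E'
from station import arm
import cv2
from h import *
f=arm.grab_frame('scene');cv2.imwrite('pics/scene1.png',f['pixels'])
s=arm.read_state();print(s['time'],s['joint_pos'],s['ee_pos'])
m=R.from_quat(s['tool_rot']).as_matrix();print(np.degrees(np.arctan2(m[1,0],m[0,0])),s['ft_force'])
E
```

```text
3.65 [-3.51530211e-01  2.08312604e-01 -9.19769762e-02  1.27099121e+00
  2.82974585e-04 -2.78086755e-01] [ 0.51073884 -0.10201551  0.2201739 ]
85.79199147684757 [ 1.11682535 -0.87942756  0.30852155]
```

View pics/scene1.png

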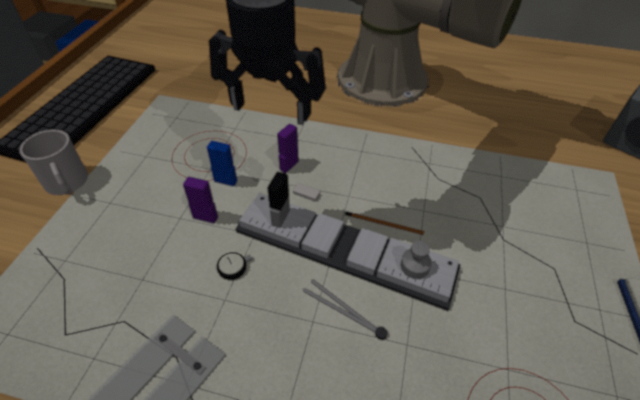

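Call:
step_arm(
  series="0.2 0.35 -2 -1 1;0.2 0.35 -4 -1 1;0.2 0.35 -6 -1 1;0.2 0.35 -8 -1 1;0.2 0.35 -9.5 -1 1;0.2 0.35 -10.5 -1 1;0.2 0.35 -11.5 -1 1;0.2 0.35 -11.5 -1 1",
)

```text
time: 4.45
ee_pos: [0.512, -0.0983, 0.1041]
tool_rot: [0.739, 0.674, -0.0, -0.001]
ft_force: [-0.9, -0.1, 0.5]
opening: 0.0854
```

```bash
python3 - <<'E'
from station import arm
import cv2
for n in('scene','top'):
    f=arm.grab_frame(n)['pixels'];x0,y0=(200,100) if n=='scene' else (280,130)
    cv2.imwrite(f'pics/{n}2.png',cv2.resize((f[y0:y0+140,x0:x0+180]*1.4).clip(0,255).astype('uint8'),None,fx=4,fy=4,interpolation=cv2.INTER_CUBIC))
E
```

```text
(no output)
```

View pics/scene2.png

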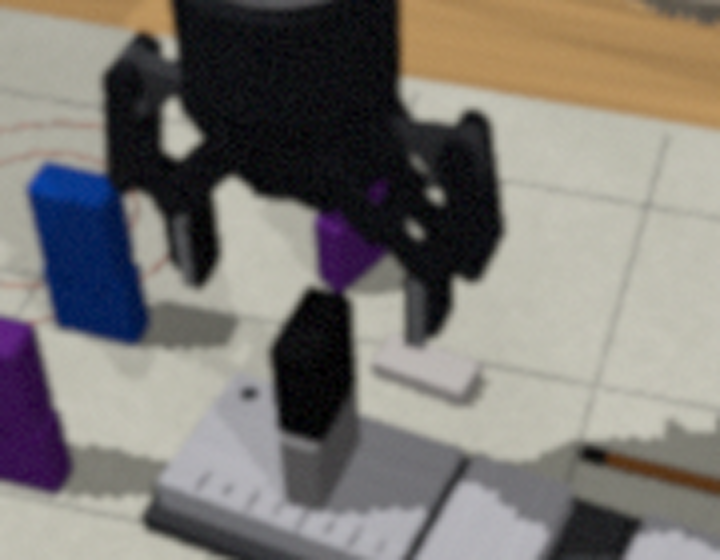

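View pics/top2.png

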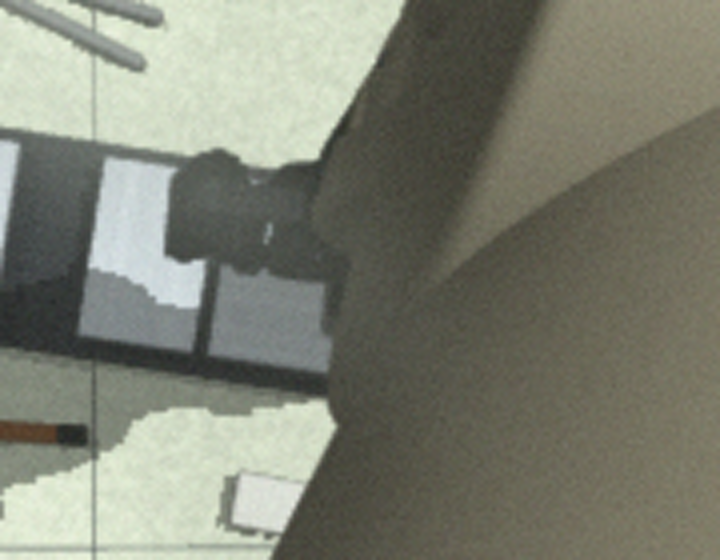

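```bash
python3 - <<'E'
from h import *
a=np.radians(84.8);d=np.array([np.cos(a),np.sin(a),0])
for z in (.079,.092,.104,.122):
    for sgn in(-1,1):
        P=np.array([.512,-.0983,z])+sgn*.046*d
        print(z,sgn,((proj(P,'scene')-[200,100])*4).round(),((proj(P,'top')-[280,130])*4).round())
print(((proj([.5127,-.0985,.122],'scene')-[200,100])*4))
E
```

```text
0.079 -1 [[214. 360.]] [[491. 279.]]
0.079 1 [[422. 418.]] [[236. 257.]]
0.092 -1 [[210. 338.]] [[498. 276.]]
0.092 1 [[421. 396.]] [[238. 253.]]
0.104 -1 [[208. 317.]] [[505. 273.]]
0.104 1 [[421. 376.]] [[241. 249.]]
0.122 -1 [[203. 286.]] [[516. 267.]]
0.122 1 [[421. 345.]] [[244. 244.]]
[[309.13143118 315.74714208]]
```

```bash
python3 - <<'E'
from h import *
s=np.array([[475,120],[475,200],[465,270]])/4+[200,100]; t=np.array([[200,207]])/4+[280,130]
for q in s:
  for z in (.1,.12,.14,.16,.18,.2,.22): print(z,ray(q,'scene',z).round(3)[0][:2],ray(t,'top',z).round(3)[0][:2])
  print()
from station import arm
f=arm.grab_frame('scene')['pixels'];cv2.imwrite('pics/scene3.png',cv2.resize((f[60:220,190:350]*3.0).clip(0,255).astype('uint8'),None,fx=3.7,fy=3.7,interpolation=cv2.INTER_CUBIC))
s=arm.read_state();print(s['ee_pos'],s['joint_pos'],s['time'])
E
```

```text
0.1 [ 0.354 -0.073] [ 0.532 -0.039]
0.12 [ 0.378 -0.067] [ 0.529 -0.038]
0.14 [ 0.402 -0.061] [ 0.526 -0.037]
0.16 [ 0.425 -0.055] [ 0.524 -0.036]
0.18 [ 0.449 -0.049] [ 0.521 -0.035]
0.2 [ 0.473 -0.043] [ 0.518 -0.034]
0.22 [ 0.496 -0.037] [ 0.516 -0.033]

0.1 [ 0.407 -0.059] [ 0.532 -0.039]
0.12 [ 0.428 -0.054] [ 0.529 -0.038]
0.14 [ 0.45  -0.048] [ 0.526 -0.037]
0.16 [ 0.472 -0.043] [ 0.524 -0.036]
0.18 [ 0.493 -0.038] [ 0.521 -0.035]
0.2 [ 0.515 -0.032] [ 0.518 -0.034]
0.22 [ 0.537 -0.027] [ 0.516 -0.033]

0.1 [ 0.45  -0.052] [ 0.532 -0.039]
0.12 [ 0.47  -0.047] [ 0.529 -0.038]
0.14 [ 0.49  -0.042] [ 0.526 -0.037]
0.16 [ 0.51  -0.037] [ 0.524 -0.036]
0.18 [ 0.53  -0.032] [ 0.521 -0.035]
0.2 [ 0.55  -0.027] [ 0.518 -0.034]
0.22 [ 0.57  -0.022] [ 0.516 -0.033]

[ 0.51324027 -0.09863575  0.10579739] [-3.43758543e-01  2.76098524e-01 -2.93356045e-01  1.00078041e+00
  3.57194096e-04 -2.52779388e-01] 4.6
```

View pics/scene3.png

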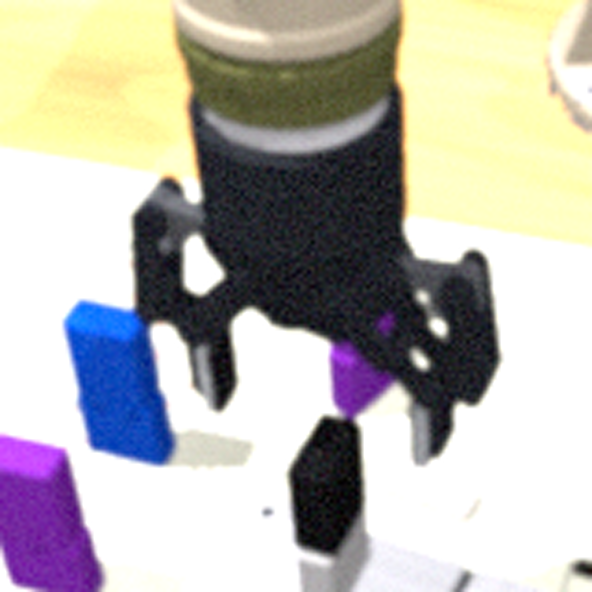

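The scene view shows the fingertips (crop 215,405 and 425,460) level with the key's top, higher than I computed. Lowering 15 mm stays clear under either reading, so I'll do that and look again.

Call:
step_arm(
  series="0 0 -0.5 0 1;0 0 -1 0 1;0 0 -1.5 0 1;0 0 -1.5 0 1;0 0 -1.5 0 1;0 0 -1.5 0 1;0 0 -1.5 0 1;0 0 -1.5 0 1",
)

```text
time: 5.4
ee_pos: [0.5134, -0.0987, 0.091]
tool_rot: [0.739, 0.674, 0.0, 0.0]
ft_force: [0.4, 0.2, -0.3]
opening: 0.0856
```

```bash
python3 - <<'E'
from h import *
from station import arm
s=arm.read_state();print(s['ee_pos'],s['time'],s['ft_force'])
f=arm.grab_frame('scene')
f=f['pixels'];x0,y0=190,100
c=cv2.resize((f[y0:y0+140,x0:x0+160]*2.5).clip(0,255).astype('uint8'),None,fx=4.5,fy=4.5,interpolation=cv2.INTER_CUBIC)
m=R.from_quat(s['tool_rot']).as_matrix()
for z in(-.025,0.012,.025):   # along tool z forward
  for sg in (-1,1):
    for w in(-.011,.011):
      P=s['ee_pos']+m@[sg*.0427,w,z]
      q=((proj(P,'scene')[0]+.5-[x0,y0])*4.5).astype(int);cv2.circle(c,tuple(int(v) for v in q),3,(0,0,255) if z>.02 else (0,200,0),-1)
cv2.imwrite('pics/scene4.png',c)
E
```

```text
[ 0.51336567 -0.09869466  0.09097569] 5.4 [ 0.42645809  0.18537808 -0.31782373]
```

View pics/scene4.png

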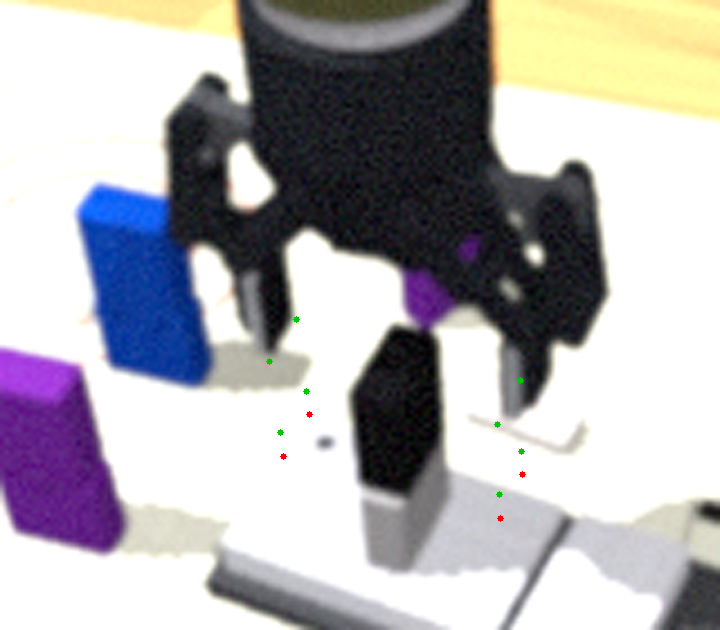

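```bash
python3 - <<'E'
from h import *
from station import arm
s=arm.read_state()
f=arm.grab_frame('top')
print(f['eye'],f['attitude'])
f=f['pixels'];x0,y0=290,140
c=cv2.resize((f[y0:y0+120,x0:x0+150]*2.).clip(0,255).astype('uint8'),None,fx=5,fy=5,interpolation=cv2.INTER_CUBIC)
m=R.from_quat(s['tool_rot']).as_matrix()
for z,col in((-.08,(255,0,0)),(-.025,(0,200,0)),(.012,(0,0,255))):
  for sg in (-1,1):
    for w in(-.011,.011):
      for e in(.0427,.057):
        P=s['ee_pos']+m@[sg*e,w,z]
        q=((proj(P,'top')[0]+.5-[x0,y0])*5).astype(int);cv2.circle(c,tuple(int(v) for v in q),3,col,-1)
cv2.imwrite('pics/top4.png',c)
E
```

```text
[ 0.44713242 -0.00989898  0.73802935] [-0.7049765   0.70786489 -0.0360389   0.02523161]
```

View pics/top4.png

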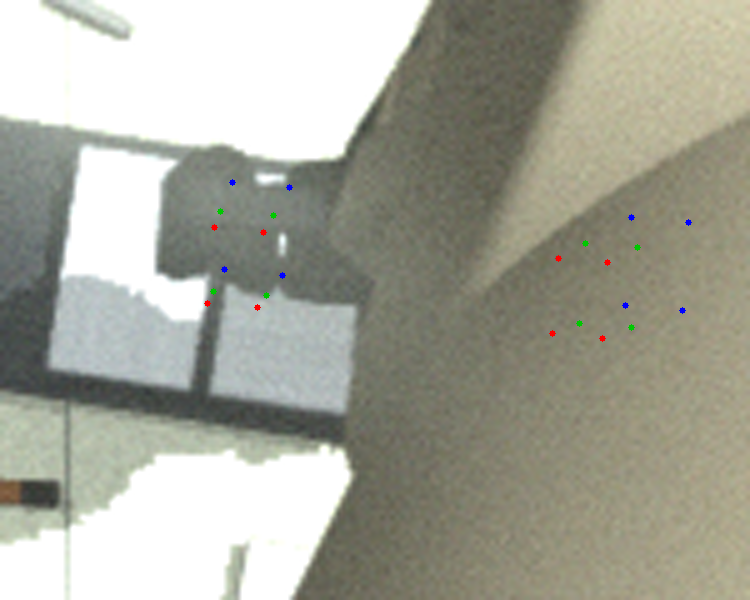

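Call:
step_arm(
  series="0 0 -0.4 0 1;0 0 -0.8 0 1;0 0 -1.2 0 1;0 0 -1.2 0 1;0 0 -1.2 0 1;0 0 -1.2 0 1;0 0 -1.2 0 1;0 0 -1.2 0 1",
)

```text
time: 6.3
ee_pos: [0.5135, -0.0987, 0.0791]
tool_rot: [0.739, 0.674, 0.0, 0.0]
ft_force: [-0.3, -0.1, 0.3]
opening: 0.0855
```

```bash
cat > snap.py <<'E'
import sys
from h import *
from station import arm
s=arm.read_state();m=R.from_quat(s['tool_rot']).as_matrix()
print(s['time'],s['ee_pos'].round(4),np.degrees(np.arctan2(m[1,0],m[0,0])).round(1),s['ft_force'].round(1),s['opening'])
n,name,x0,y0,w,h,sc=sys.argv[1],sys.argv[2],*map(int,sys.argv[3:8])
f=arm.grab_frame(n)['pixels']
cv2.imwrite(f'pics/raw_{name}.png',f)
cv2.imwrite(f'pics/{name}.png',cv2.resize((f[y0:y0+h,x0:x0+w]*2.).clip(0,255).astype('uint8'),None,fx=sc,fy=sc,interpolation=cv2.INTER_CUBIC))
E
python3 snap.py scene s5 190 100 160 140 4
```

```text
6.3 [ 0.5135 -0.0987  0.0791] 84.8 [-0.3 -0.1  0.3] 0.08549635419403599
```

View pics/s5.png

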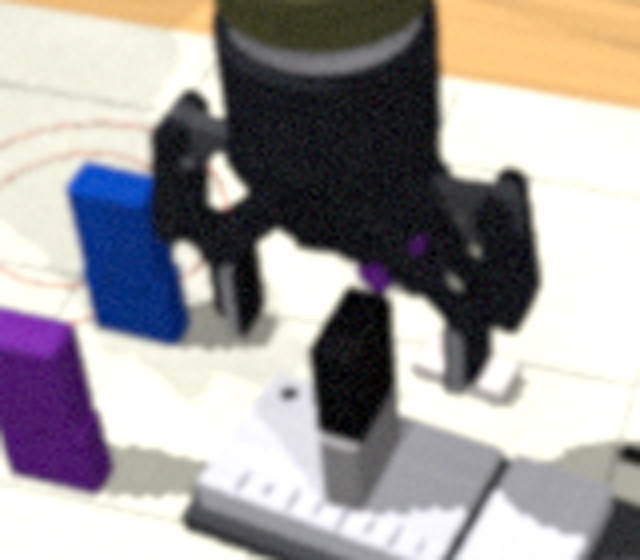

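Now the tips (240,330 / 462,388) are about 20 mm below the key's top. Closing swings them a further ~10 mm down, so I'll close here.

Call:
step_arm(
  series="0 0 0 0 0.6;0 0 0 0 0.2;0 0 0 0 -0.1;0 0 0 0 -0.1;0 0 0 0 -0.1;0 0 0 0 -0.1;0 0 0 0 -0.1;0 0 0 0 -0.1",
)

```text
time: 7.15
ee_pos: [0.5134, -0.0987, 0.0791]
tool_rot: [0.739, 0.674, 0.0, 0.0]
ft_force: [-0.7, -0.3, -0.5]
opening: 0.0385
```

```bash
python3 snap.py scene s6 190 100 160 140 4
```

```text
7.15 [ 0.5134 -0.0987  0.0791] 84.8 [-0.7 -0.3 -0.5] 0.0384789192440666
```

View pics/s6.png

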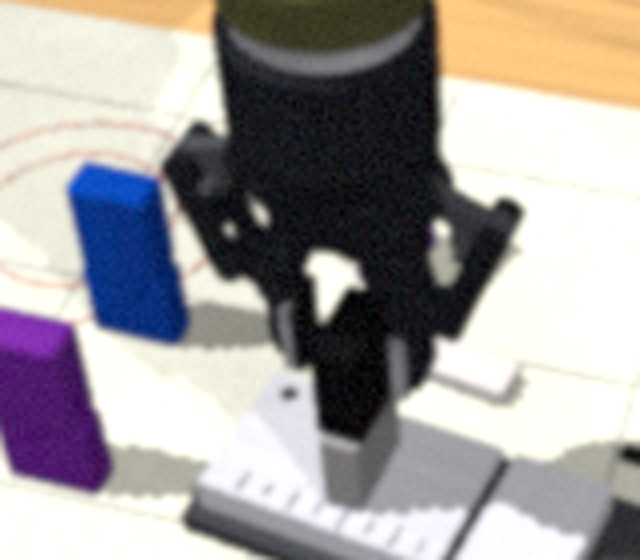

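Call:
step_arm(
  series="0 0 0 0 -0.3;0 0 0 0 -0.5;0 0 0 0 -0.7;0 0 0 0 -1;0 0 0 0 -1;0 0 0 0 -1;0 0 0 0 -1;0 0 0 0 -1",
)

```text
time: 8.0
ee_pos: [0.5135, -0.0987, 0.0792]
tool_rot: [0.739, 0.674, 0.0, 0.0]
ft_force: [0.4, 0.6, 2.9]
opening: 0.0214
```

```bash
python3 snap.py scene s7 190 100 160 140 4
```

```text
8.0 [ 0.5135 -0.0987  0.0792] 84.8 [0.4 0.6 2.9] 0.021409844082151103
```

View pics/s7.png

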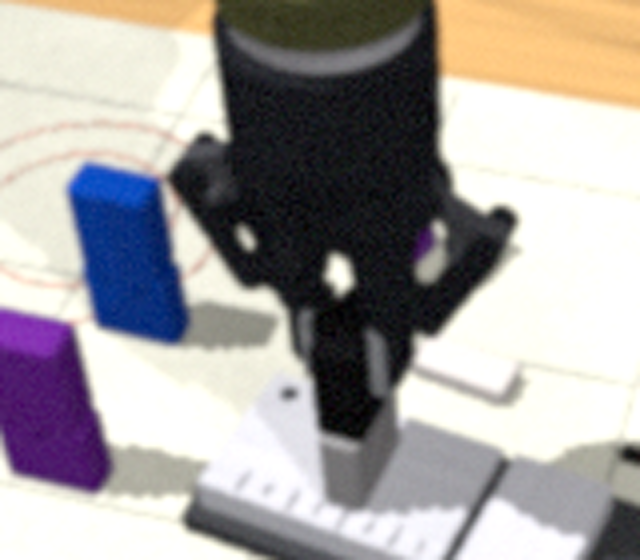

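Gripped: opening 21.4 mm against a 22 mm grip, with a light upward force of 2.9 N. I'll start the slide with slight downward pressure.

Call:
step_arm(
  series="0 0 -0.1 0 -1;0.1 0.3 -0.1 -0.5 -1;0.2 0.7 -0.1 -1 -1;0.25 1.1 -0.1 -1.5 -1;0.3 1.5 -0.1 -2 -1;0.35 1.9 -0.1 -2.5 -1;0.4 2.3 -0.1 -3 -1;0.4 2.5 -0.1 -3.5 -1",
)

```text
time: 8.85
ee_pos: [0.5187, -0.0754, 0.0792]
tool_rot: [0.759, 0.651, -0.0, 0.003]
ft_force: [-0.0, -4.9, 5.1]
opening: 0.0207
```

```bash
python3 snap.py scene s8 190 100 200 150 4
```

```text
8.85 [ 0.5187 -0.0754  0.0792] 81.2 [-0.  -4.9  5.1] 0.020732025514547656
```

View pics/s8.png

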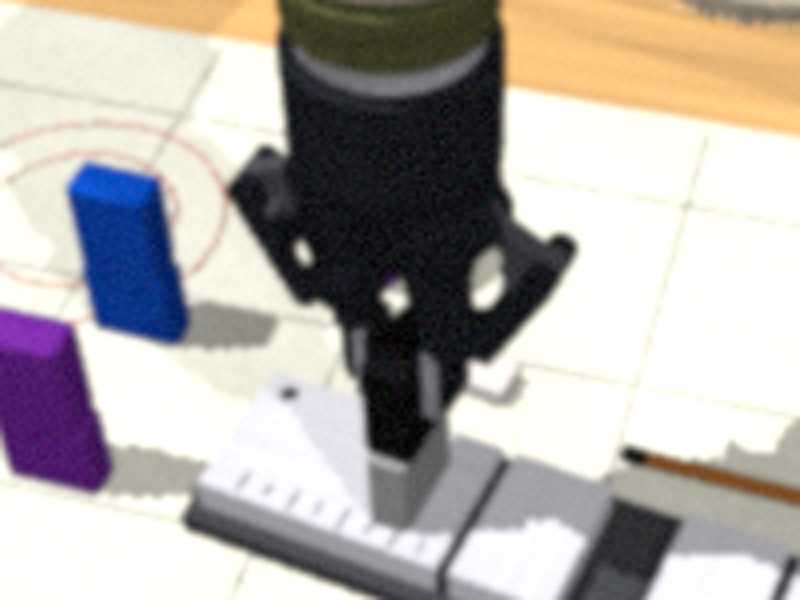

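Call:
step_arm(
  series="0 0.2 -0.1 0 -1;0.15 0.8 -0.1 0 -1;0.25 1.5 -0.1 0 -1;0.35 2.2 -0.1 0 -1;0.45 2.9 -0.1 0 -1;0.6 3.6 -0.1 0 -1;0.65 4.2 -0.1 0 -1;0.7 4.5 -0.1 0 -1",
)

```text
time: 9.7
ee_pos: [0.5268, -0.0316, 0.0793]
tool_rot: [0.759, 0.651, -0.0, 0.005]
ft_force: [-0.0, -4.1, 5.9]
opening: 0.0213
```

```bash
python3 snap.py scene s9 190 100 200 150 4
```

```text
9.7 [ 0.5268 -0.0316  0.0793] 81.2 [-0.  -4.1  5.9] 0.02131451414921093
```

View pics/s9.png

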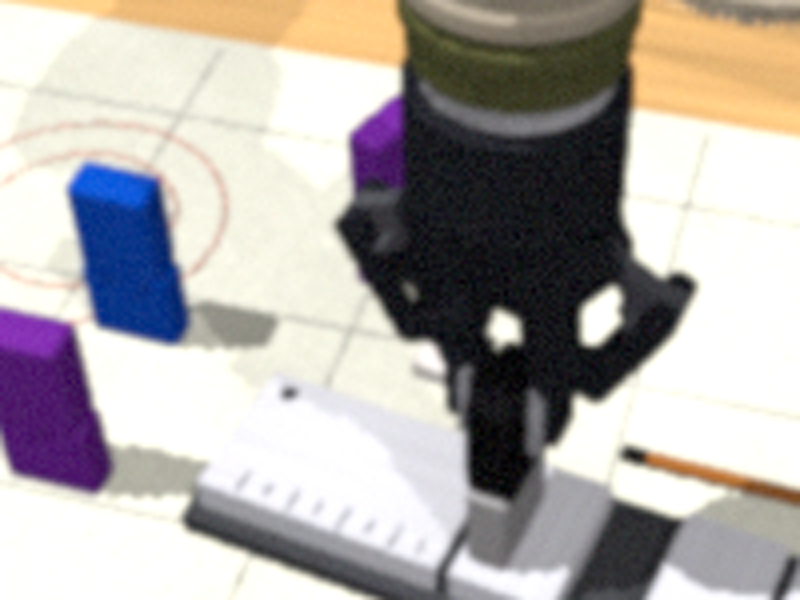

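Call:
step_arm(
  series="0 0.3 -0.1 0 -1;0.05 1 -0.1 0 -1;0.1 1.7 -0.1 0 -1;0.15 2.4 -0.1 0 -1;0.2 3.1 -0.1 0 -1;0.3 3.8 -0.1 0 -1;0.4 4.5 -0.1 0 -1;0.4 4.9 -0.1 0 -1",
)

```text
time: 10.55
ee_pos: [0.5303, 0.0183, 0.0776]
tool_rot: [0.759, 0.651, -0.001, 0.004]
ft_force: [-0.6, 0.8, -2.8]
opening: 0.0212
```

```bash
python3 snap.py scene s10 230 130 200 150 4
```

```text
10.55 [0.5303 0.0183 0.0776] 81.2 [-0.6  0.8 -2.8] 0.021220102628801606
```

View pics/s10.png

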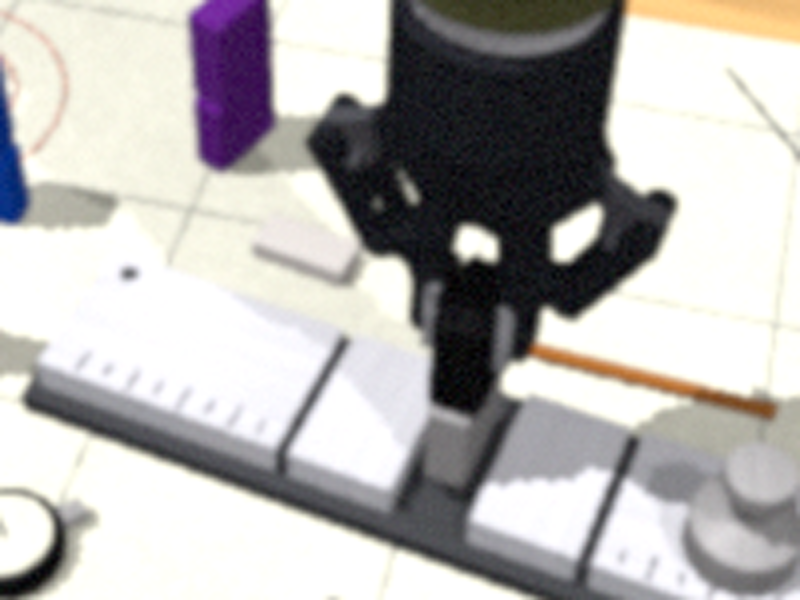

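The contact force has gone (-2.8 N is the hanging weight) and the key's foot is seen between the slot walls. I'll lower it to the floor.

Call:
step_arm(
  series="0 0 -0.3 0 -1;0 0 -0.6 0 -1;0 0 -0.9 0 -1;0 0 -1.2 0 -1;0 0 -1.35 0 -1;0 0 -1.5 0 -1;0 0 -1.55 0 -1;0 0 -1.55 0 -1",
)

```text
time: 11.4
ee_pos: [0.5299, 0.0187, 0.0632]
tool_rot: [0.759, 0.651, -0.0, 0.004]
ft_force: [-2.6, 0.9, 8.1]
opening: 0.0213
```

```bash
python3 snap.py scene s11 230 130 200 150 4
```

```text
11.4 [0.5299 0.0187 0.0632] 81.2 [-2.6  0.9  8.1] 0.021261682569953526
```

View pics/s11.png

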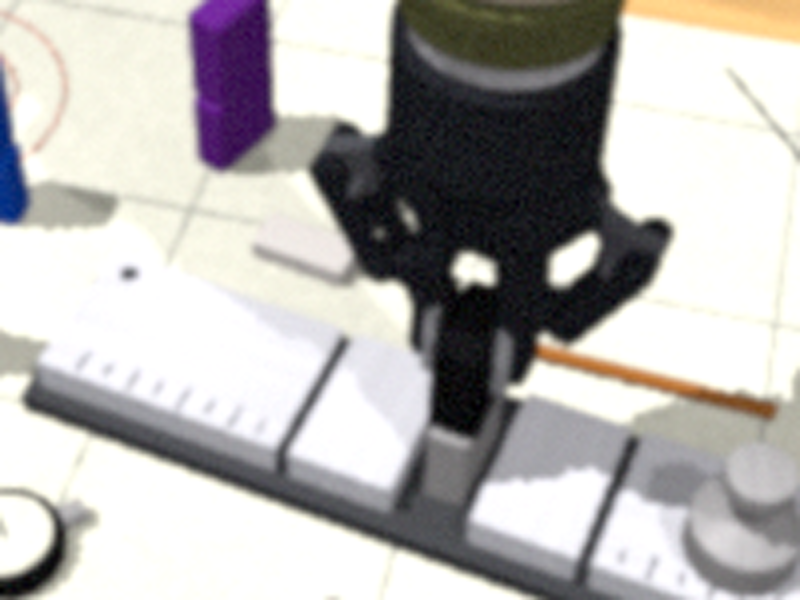

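Down exactly 16 mm (0.0792 → 0.0632) with an 8 N floor reaction. I'll release and rise.

Call:
step_arm(
  series="0 0 0.1 0 -0.8;0 0 0.1 0 -0.5;0 0 0.1 0 -0.3;0 0 0.1 0 0;0 0 0.1 0 0.2;0 0 0.1 0 0.2;0 0 0.1 0 0.2;0 0 0.1 0 0.2",
)

```text
time: 12.25
ee_pos: [0.53, 0.0187, 0.0642]
tool_rot: [0.759, 0.651, -0.0, 0.004]
ft_force: [0.5, -0.3, -0.1]
opening: 0.0515
```

```bash
python3 snap.py scene s12 230 130 200 150 4
```

```text
12.25 [0.53   0.0187 0.0642] 81.2 [ 0.5 -0.3 -0.1] 0.05150360865503855
```

View pics/s12.png

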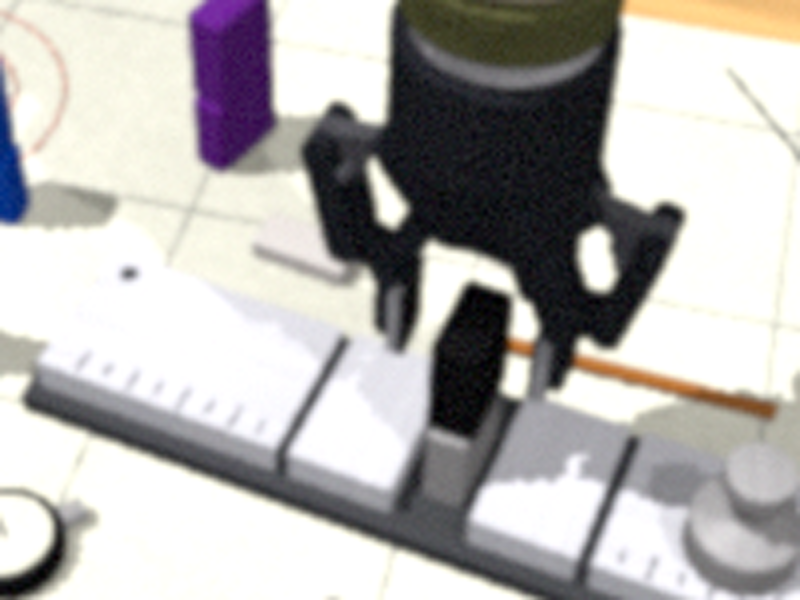

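The key stands upright and free, with clear gaps to both fingers. Retracting straight up.

Call:
step_arm(
  series="0 0 1 0 0.3;0 0 3 0 0.3;0 0 5 0 0.3;0 0 7 0 0.3;0 0 9 0 0.3;0 0 12 0 0.3;0 0 15 0 0.3;0 0 15 0 0.3",
)

```text
time: 13.1
ee_pos: [0.5324, 0.0185, 0.2195]
tool_rot: [0.759, 0.651, 0.002, 0.007]
ft_force: [-1.2, -0.4, 0.7]
opening: 0.0555
```

```bash
python3 snap.py scene s13 220 150 260 180 3
python3 - <<'E'
from h import *
rs=[.5318,.01865,-.159]
from station import arm
for n in('key','weight'): print(n,arm.look_for(n,'scene')[:5])
f=cv2.imread('pics/raw_s13.png');x0,y0=300,175
c=cv2.resize((f[y0:y0+90,x0:x0+90]*2.).clip(0,255).astype('uint8'),None,fx=6,fy=6,interpolation=cv2.INTER_CUBIC)
for b,col in (((.040,.022,.055,.106),(0,0,255)),((.044,.018,.012,.055),(0,255,0))):
    q=(proj(box(*rs,*b),'scene')+.5-[x0,y0])*6
    for a in ([0,1,2,3],[4,5,6,7]): cv2.polylines(c,[q[a].astype(np.int32)],True,col,1)
cv2.imwrite('pics/s13ov.png',c)
E
```

```text
13.1 [0.5324 0.0185 0.2195] 81.2 [-1.2 -0.4  0.7] 0.055514407481313276
key [{'position': [0.4416, -0.2319, 0.0591], 'confidence': 0.97}, {'position': [0.5429, 0.021, 0.0844], 'confidence': 0.89}, {'position': [0.3753, -0.1284, 0.0606], 'confidence': 0.76}, {'position': [0.5377, -0.2314, 0.0618], 'confidence': 0.69}]
weight [{'position': [0.5606, 0.1348, 0.0537], 'confidence': 0.86}]
```

View pics/s13.png

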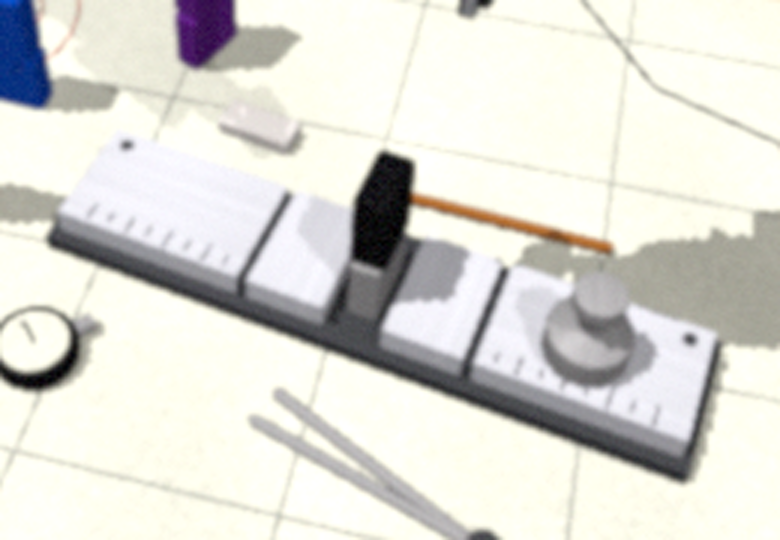

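View pics/s13ov.png

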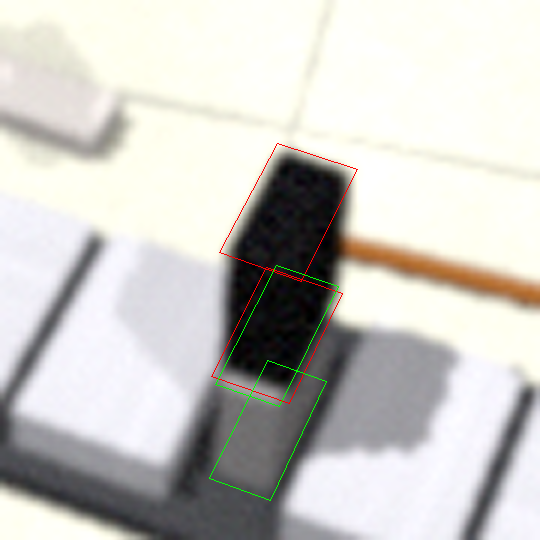

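The picture shows the key upright between the slot walls, close to its predicted pose fully home, and the weight unmoved. Handing in.

```bash
python3 -c "
from station import arm
print(arm.close_job())"
```

```text
the job is handed in; nothing more can be done
None
```

I gripped the black index key across its thickness and slid it about 118 mm along the rail, past the narrow groove, with about 5 N of downward pressure. I then lowered it into the wide slot, let go and retracted. I handed the job in at about 13 s; no verdict was reported.

**Last checks:**
- **Depth:** the tool went down 16 mm, equal to the slot's depth, with an 8 N reaction from the floor.
- **Release:** after opening, the wrist force was close to zero. The gripper was then raised about 155 mm clear.
- **Key:** the picture shows it upright between the slot walls, within a few mm of the slot's middle.
- **Weight:** it is within about 2 mm of where the network first put it.

**What disagreed:**
- **Gripper height:** both cameras showed the fingertips roughly 30 mm higher than I computed from the stated tool geometry. I went by the pictures when choosing the grasp height.
- **Rail position:** the two cameras differed by about 2.5 mm.
- **Key model:** my model of the key was off by about 2 pixels in the scene view.

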